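# Sort the luthier's small gear into the chest trays

## Robot

A 7-joint arm with a two-finger parallel gripper is mounted at the origin on the work surface. World frame = base frame: x ahead of the robot, y to its left, z up, the work surface at z = 0. Lengths are in mm, angles in rad, forces in N, time in s.
With the tool pointing down it reaches from about 400 to 925 mm from the base axis. Payload 4.1 kg.
Tool frame: the origin (TCP) lies on the centre line of the jaws, within the pads' length; the fingertips stand 17 mm ahead of it and the grasp point (between the pads) lies 2 mm behind it; z points along the fingers, y is the line along which they close (so a half turn about z gives the same grasp; the last joint's range is limited). The gripper opens to 85 mm and grips with 20 to 120 N. Pads are 22 mm wide; open, the fingers measure 114 mm over their backs; the gripper's body (76 mm by 85 mm) begins 54 mm behind the grasp point. The pads swing forward as they close: fully open they stand 13 mm farther back than shut.
Start: joints at [-1.28, 0.398, 0.045, 1.537, -0.019, 1.207, -0.051], TCP at [246.984, 601.282, 248.347] pointing down, gripper open.
Joint ranges: [-2.82, 2.82], [-0.49, 2.23], [-1.37, 1.46], [0, 2.46], [-1.36, 4.5], [0.23, 2], [-2.94, 2.94]. Speed limits (rad/s): [2.57, 2.57, 3.14, 3.14, 3.14, 3.14, 3.14].

## Interface

Orientations are given as a unit quaternion [w, x, y, z].
In Python, from station import sensors, imaging, arm gives the robot as it stands. The module is installed in compiled form; this text tells all that it offers.
- The arm moves only by the tool apply_moves, never from a script. Its argument "commands" is a list of rows, each a list of 7 numbers: the turn, a rotation vector about the tool's x, y, z in degrees, then the shift along the tool's x, y, z in mm, then the finger opening in mm, from 0 to 85.4. In form: [[wx, wy, wz, x, y, z, hand], ...]. A call has 1 to 20 rows; each row shifts and turns the commanded pose from where the row before left it, along the tool's axes as they then stand; what a row does not reach is not made up. A row lasts 1/8 s, in which the tool goes at most 62.5 mm and 10.7 degrees, less where a joint would pass 70% of its speed; a pose out of reach is approached as far as the arm can. A call with a gripper value outside its range is refused whole. The fingers move at their own pace and stop on an object; "force" is the grip in N (left out, the last holds). Time passes only in rows, so rows that do not move let the fingers close. It gives the time, the measured TCP pose, the force, the opening and the grip force at its end, in the units of the state.
- sensors.get_state(): the state, without advancing time (a new reading comes with each control period).
- imaging.read_camera(name): name is "side" or "top"; returns a dict with "frame" (420x560x3 uint8, blue, green, red), "camera_matrix" (3x3 intrinsics, pixels), "D" ([k1, k2, p1, p2, k3] as OpenCV has them; the pictures are not rectified), "origin" and "orientation" of the camera in the world. Camera axes: x right, y up, looking along -z (the intrinsics and any distortion apply to the point x, -y, -z); pixel columns grow to the right and rows downward; lengths in mm; the calibration is good to about 2 mm. A picture is of the moment at which its call begins. There is no depth.
- arm.job_done(): hands the job in; it is judged then, once.
The state is a dict: "clock": time; "q": joint angles; "qd": joint speeds; "joint_torque": joint torques, N m; "ee_pos": TCP position; "tool_rot": TCP orientation; "contact_force": force on the tool from outside, world axes, zero at the start; "wrist_torque": the same for the moment, N m; "finger_gap": finger opening in mm; "finger_force": force on a finger pad.
Only numpy, scipy, OpenCV 4.12 (cv2) and the standard library are available. Lean on these libraries where they do the work, as an engineer would, in place of code of your own. Each camera call takes 0.05 s, during which the arm holds its last target. There are 200 camera calls.

## Task

Sort the mixed handful on the bench into the walnut chest's three lift-out trays: the two brass finger planes into the green-lined tray, lying lengthwise on their soles with their wooden handles towards that tray's brass knob; the two spool clamps into the cork-lined tray; and the boxwood tailpiece, face up, into the red-lined tray. Everything is to lie flat on its tray's floor, nothing on top of anything else; set each piece down rather than dropping it, and leave the loupe and the cake of rosin where they lie.

Things in the scene. Friction and masses are not known exactly. Their poses are not given: they have to be found in the camera images.
- plane_large: larger brass finger plane standing on its sole: brass body 46 x 22 x 26 mm high with parallel cheeks (its crest, 23 mm long, is centred on the origin; grip it there across its y), steel iron leaning backwards out of the top, and a turned dark red rosewood palm handle up to 20 mm thick at the back. Origin: centre of the sole, on the bench; +x to the nose (23 mm away), -x to the handle, whose end is 85 mm from the origin; z up. About 180 g, centre of mass close to the origin
- plane_small: smaller brass finger plane standing on its sole: brass body 36 x 18 x 22 mm high with parallel cheeks (its crest, 18 mm long, is centred on the origin; grip it there across its y), steel iron leaning backwards out of the top, and a turned pale boxwood palm handle up to 20 mm thick at the back. Origin: centre of the sole, on the bench; +x to the nose (18 mm away), -x to the handle, whose end is 78 mm from the origin; z up. About 120 g, centre of mass close to the origin
- clamp_maple: spool clamp lying on its side: two octagonal pale maple spools, 28 mm across the flats, each 21 mm long, close together (4 mm gap, cork faces) on a 6 mm steel rod along x, with a brass wing nut. Origin: on the rod's axis midway between the spools, 14 mm above what it lies on; the spools reach 25 mm to either side along x, the rod end 61 mm to +x, the bolt head 30 mm to -x. Lies on one of its flats, grip it across its y over both spools. About 65 g
- clamp_cherry: spool clamp lying on its side: two octagonal red-brown cherry spools, 28 mm across the flats, each 21 mm long, close together (4 mm gap, cork faces) on a 6 mm steel rod along x, with a brass wing nut. Origin: on the rod's axis midway between the spools, 14 mm above what it lies on; the spools reach 25 mm to either side along x, the rod end 61 mm to +x, the bolt head 30 mm to -x. Lies on one of its flats, grip it across its y over both spools. About 65 g
- tailpiece: yellow boxwood violin tailpiece lying flat, 108 mm long along x, 9 to 10 mm thick, tapering from 40 mm wide at its +x end (black fret and four string slots) to 22 mm at its -x end; 31 mm wide at its origin, where it is gripped across its y. Origin: centre of its underside; z up. About 30 g
- tray_green: low square walnut tray lined in green felt, fixed on the bench, 152 x 152 mm outside and 26 mm high, walls 6 mm, inside 140 x 140 mm, floor 5 mm above the bench. Origin: centre of its underside; z up. A brass knob stands out 20 mm from the middle of its -x side, 14 mm up (the only brass on it). For the two finger planes
- tray_cork: low square walnut tray lined in speckled tan cork, fixed on the bench, 152 x 152 mm outside and 26 mm high, walls 6 mm, inside 140 x 140 mm, floor 5 mm above the bench. Origin: centre of its underside; z up. A brass knob stands out 20 mm from the middle of its -x side, 14 mm up (the only brass on it). For the two spool clamps
- tray_red: low square walnut tray lined in dark red felt, fixed on the bench, 152 x 152 mm outside and 26 mm high, walls 6 mm, inside 140 x 140 mm, floor 5 mm above the bench. Origin: centre of its underside; z up. A brass knob stands out 20 mm from the middle of its -x side, 14 mm up (the only brass on it). For the tailpiece
- loupe: round brass-rimmed magnifying loupe, 44 mm across, 14 mm high, loose on the bench between the trays; to be left where it lies. Origin: centre of its underside
- rosin: round amber cake of rosin on a black foot, 42 mm across, 19 mm high, loose on the bench between the trays; to be left where it lies. Origin: centre of its underside
Mind the look-alikes: they are no part of the job. What is shaped like the clamp_maple but purple is not meant.

How it is judged:
By the outcome, as a careful person would: the job done as asked, in the order asked, and still so for the second after the job is handed in, with the robot touching nothing.
It also fails if it takes over 115 s, if anything falls off the work surface, if the arm or the gripper's body presses on something with over 40 N, if the wrist force passes 120 N, or if a joint passes its speed limit or range.

## Working session

There is one attempt and no reset: what is moved stays moved. The work goes in short steps, Python scripts to look and compute and a tool call to move; the robot and the scene stay as the last step left them, time stands still between calls to the robot, and variables do not carry over. Pictures are saved under pics/ and viewed, at most 14 in all, crops included, and the job is handed in when it is done.

Besides the shell and the picture viewer there is one more tool, called after "Emit:" in YAML: its name, and indented under it one key for each argument. apply_moves: Moves the arm, as the interface text tells. Its arguments: {"type":"object","properties":{"commands":{"type":"array","items":{"type":"array","items":{"type":"number"}}},"force":{"type":"number"}},"required":["commands"]}

```bash
mkdir -p pics
cat > h.py <<'E'
import numpy as np, cv2
from scipy.spatial.transform import Rotation as R
from station import sensors, imaging, arm
def cam(n):
    c=imaging.read_camera(n); return c
def rot(c):
    q=np.array(c["orientation"],float)
    return R.from_quat(q[[1,2,3,0]]).as_matrix() if q.size==4 else q
def px2w(c,pts,z):
    p=cv2.undistortPoints(np.array(pts,float).reshape(-1,1,2),np.array(c["camera_matrix"],float),np.array(c["D"],float)).reshape(-1,2)
    d=np.c_[p[:,0],-p[:,1],-np.ones(len(p))]@rot(c).T
    o=np.array(c["origin"],float); z=np.broadcast_to(z,len(p))
    return o+d*((z-o[2])/d[:,2])[:,None]
def w2px(c,P):
    x=(np.atleast_2d(P)-np.array(c["origin"]))@rot(c)
    x=x*[1,-1,-1]
    return cv2.projectPoints(x,np.zeros(3),np.zeros(3),np.array(c["camera_matrix"],float),np.array(c["D"],float))[0].reshape(-1,2)
E
python3 - <<'E'
from h import *
import pickle
for n in("top","side"):
    c=cam(n); pickle.dump(c,open(n+".pkl","wb"))
    cv2.imwrite(f"pics/{n}0.png",cv2.resize(c["frame"],(800,600),interpolation=cv2.INTER_CUBIC))
    print(n,c["origin"],c["orientation"],c["camera_matrix"],c["D"])
print(sensors.get_state())
E
```

```text
top [335.69547785  -5.53509215 933.24554291] [-0.69812326 -0.04444635  0.04028164  0.71346045] [[402.63318154   0.         273.65319726]
 [  0.         402.63318154 213.10130321]
 [  0.           0.           1.        ]] [-0.02246828  0.          0.          0.          0.        ]
side [ 270.72378167 -700.21022443  910.45257085] [ 0.93018858  0.34125693 -0.04802985 -0.12643596] [[533.22771004   0.         291.55332715]
 [  0.         533.22771004 214.89916296]
 [  0.           0.           1.        ]] [-0.00527184  0.          0.          0.          0.        ]
{'clock': 0.1, 'q': array([-1.28001706,  0.39910559,  0.04502007,  1.53774201, -0.01870105,
        1.20688072, -0.05065073]), 'qd': array([-0.00018657, -0.00183117,  0.00029776, -0.00364529, -0.00076932,
        0.00025103, -0.00146108]), 'joint_torque': array([ 4.26895655e-03, -4.76262259e+01,  1.37063507e+00, -2.54946792e+01,
        1.20284598e-02,  4.98262234e-03, -1.93819190e-06]), 'ee_pos': array([246.75436732, 600.77171857, 247.38035833]), 'tool_rot': array([-1.10870359e-04,  1.93571794e-01,  9.81085738e-01, -8.50019481e-04]), 'contact_force': array([-0.4353875 , -0.70803825,  0.81421653]), 'wrist_torque': array([0.06445175, 0.0033557 , 0.04802699]), 'finger_force': 0.0, 'finger_gap': 85.42750322044905}
```

View pics/top0.png

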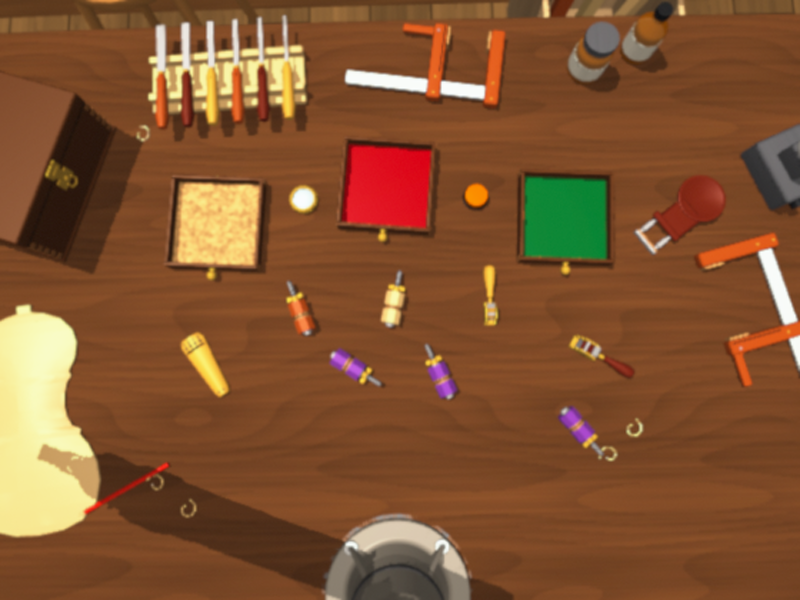

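View pics/side0.png

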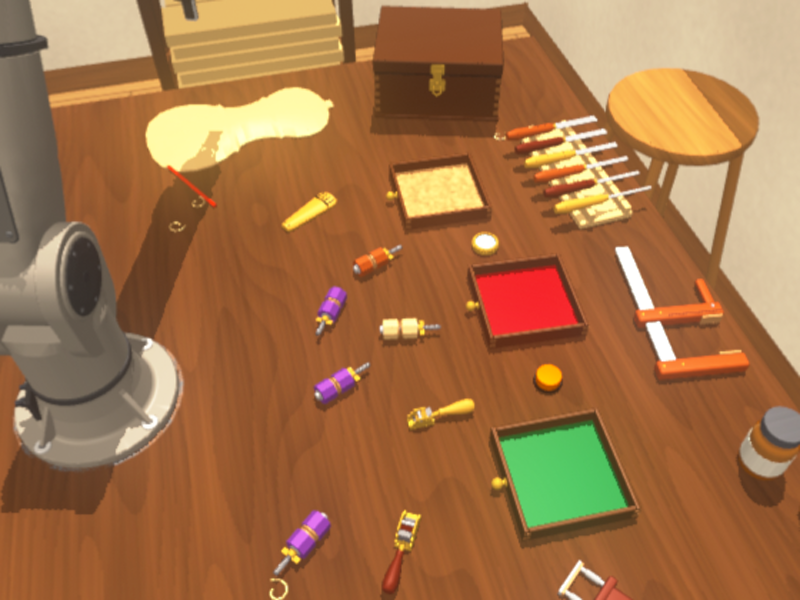

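The top view shows these (800x600 pixels):
- Trays: cork (215,223), red (387,187), green (565,218).
- Cherry clamp (300,312), maple clamp (394,303), tailpiece (205,365).
- Small plane (490,300), large plane (600,355).
- Purple look-alikes at (350,365), (440,375) and (578,428). They are spool-shaped but purple, so not meant.

I'll take an enlarged crop to confirm.

Run:
```python
from h import *
import pickle
c=pickle.load(open("top.pkl","rb"));f=c["frame"]
a=cv2.resize(f[180:290,120:280],(800,550),interpolation=cv2.INTER_CUBIC) # 5x
b=cv2.resize(f[180:280,300:460],(800,500),interpolation=cv2.INTER_CUBIC)
t=cv2.resize(f[90:200,110:440],(800,267),interpolation=cv2.INTER_CUBIC)
for n,i in zip("abt",(a,b,t)): cv2.imwrite(f"pics/c{n}.png",i)
```

```text
(no output)
```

View pics/ca.png

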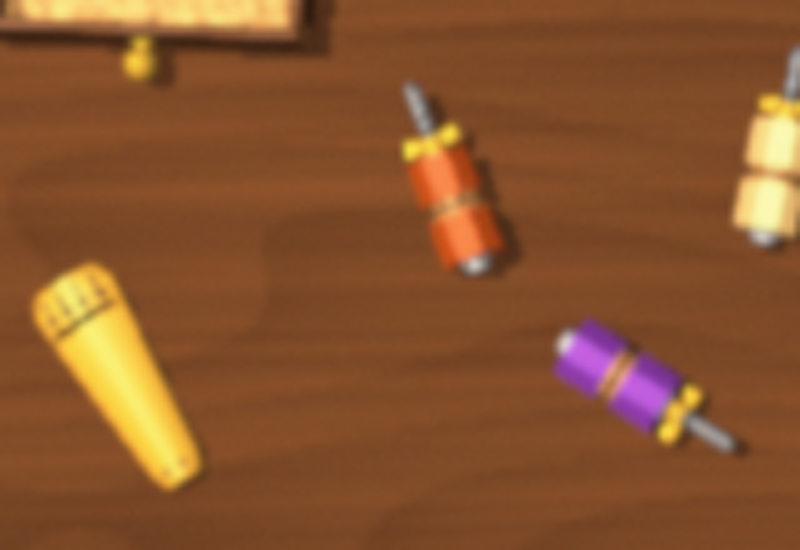

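View pics/cb.png

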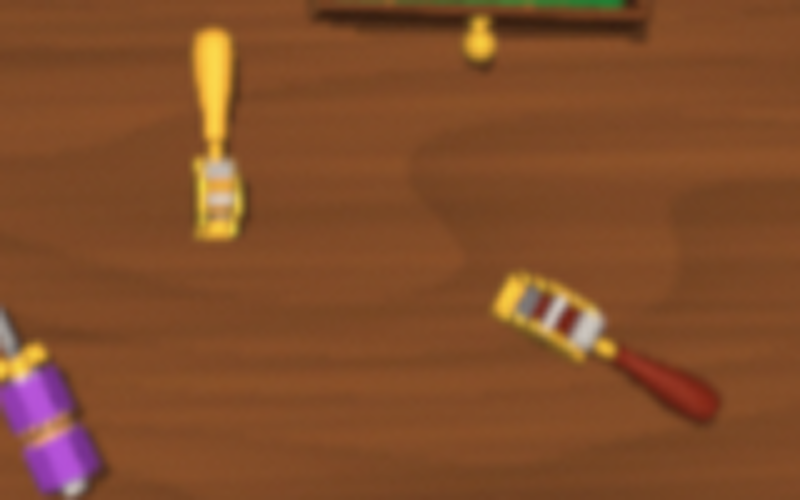

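View pics/ct.png

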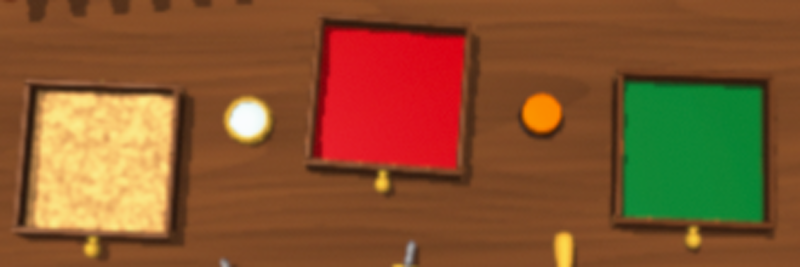

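Crops confirm it: the maple clamp is pale cream, the cherry one red-brown, and the purple ones are excluded. The large plane has a dark red handle (crop b, 710,408), the small one a pale handle (213,30). The tailpiece lies face up, with its fret at (75,310) in crop a.

Run:
```python
from h import *
import pickle
c=pickle.load(open("top.pkl","rb"))
A=lambda u,v:((u+.5)/5-.5+120,(v+.5)/5-.5+180)
B=lambda u,v:((u+.5)/5-.5+300,(v+.5)/5-.5+180)
T=lambda u,v:((u+.5)*330/800-.5+110,(v+.5)*330/800-.5+90)
F=lambda u,v:((u+.5)*.7-.5,(v+.5)*.7-.5)
def show(n,pts,zs):
    P=px2w(c,pts,zs); print(n); print(np.round(P[:,:2],1).tolist()); return P
def ax(n,P,i,j): d=P[j]-P[i]; print(n,"len",np.hypot(*d[:2]).round(1),"ang",np.degrees(np.arctan2(d[1],d[0])).round(1))
P=show("tail wide, narrow, cornersW",[A(72,273),A(182,485),A(35,308),A(112,275)],[9,9,9,9]); ax("x",P,1,0); print((P[0]+P[1])/2)
P=show("cherry head, gap, nut, tip",[A(477,266),A(457,203),A(432,142),A(410,88)],[14,28,17,14]); ax("x",P,0,3)
P=show("maple head, gap, tip",[A(763,238),A(769,174),F(401,272)],[14,28,14]); ax("x",P,0,2)
P=show("small: nose, handle end, bodymid(top)",[B(217,238),B(213,30),B(218,200)],[10,14,20]); ax("x",P,1,0)
P=show("large: nose, back, handle end, bodycorner",[B(508,294),B(594,340),B(712,412),B(522,272),B(605,318),B(582,360),B(495,315)],[15,24,14,24,24,24,15]); ax("x",P,2,0); ax("body",P,1,0)
for n,k in(("cork",[(27,83),(184,90),(173,240),(17,233),(92,247)]),("red",[(322,18),(470,27),(464,177),(308,164),(382,182)]),("green",[(618,74),(770,79),(772,233),(613,222),(693,238)])):
    P=show(n,[T(*p) for p in k],[26]*4+[14]); m=P[:4].mean(0)
    for i,j in((0,1),(1,2),(2,3),(3,0)): ax("",P,i,j)
    print("centre",m.round(1)); d=m-P[4]; print("x ang",np.degrees(np.arctan2(d[1],d[0])),"dist",np.hypot(*d[:2]))
P=show("loupe,rosin",[T(248,120),T(542,114)],[14,19])
```

```text
tail wide, narrow, cornersW
[[405.2, 322.3], [307.3, 269.9], [389.4, 339.2], [403.9, 303.6]]
x len 111.0 ang 28.1
[356.23144277 296.10893146   9.        ]
cherry head, gap, nut, tip
[[404.0, 133.9], [431.8, 140.8], [461.4, 154.0], [487.3, 164.7]]
x len 88.7 ang 20.3
maple head, gap, tip
[[414.1, 2.7], [441.9, -0.7], [499.4, -18.4]]
x len 87.9 ang -13.9
small: nose, handle end, bodymid(top)
[[410.8, -160.0], [507.2, -161.5], [427.3, -159.5]]
x len 96.4 ang 179.1
large: nose, back, handle end, bodycorner
[[381.8, -290.8], [359.8, -325.6], [326.3, -380.9], [391.2, -294.9], [369.6, -331.2], [351.0, -319.7], [372.4, -284.3]]
x len 105.8 ang 58.3
body len 41.2 ang 57.7
cork
[[663.9, 353.0], [652.8, 200.2], [506.1, 209.7], [516.3, 358.7], [503.3, 290.5]]
 len 153.2 ang -94.2
 len 147.0 ang 176.3
 len 149.3 ang 86.1
 len 147.7 ang -2.2
centre [584.8 280.4  26. ]
x ang -7.097044706940573 dist 82.05458386645728
red
[[722.0, 66.1], [709.3, -77.4], [560.6, -67.1], [576.7, 81.1], [560.4, 11.2]]
 len 144.1 ang -95.0
 len 149.1 ang 176.0
 len 149.1 ang 83.8
 len 146.1 ang -5.9
centre [642.1   0.7  26. ]
x ang -7.289854907489651 dist 82.38732203222784
green
[[658.8, -218.5], [650.8, -365.0], [500.1, -356.4], [513.9, -206.5], [499.1, -285.0]]
 len 146.7 ang -93.1
 len 150.9 ang 176.7
 len 150.5 ang 84.7
 len 145.4 ang -4.7
centre [ 580.9 -286.6   26. ]
x ang -1.1430506293018723 dist 81.85193099034996
loupe,rosin
[[625.1, 140.3], [622.8, -144.7]]
```

```bash
cat > poses.py <<'E'
# x,y,yaw deg
O=dict(large=(370.5,-309.5,58.2),small=(429,-160.2,179.1),cherry=(431,142.8,20.3),maple=(442,-3,-14),tail=(356.2,296.1,28.5))
T=dict(cork=(584.8,280.4,-4),red=(642.1,.7,-5),green=(580.9,-286.6,-4))
E
cat >> h.py <<'E'
from poses import *
def loc(p,L,z=0):
    L=np.array(L,float); a=np.radians(p[2]); 
    z=np.broadcast_to(z,len(L)); return np.c_[p[0]+L[:,0]*np.cos(a)-L[:,1]*np.sin(a),p[1]+L[:,0]*np.sin(a)+L[:,1]*np.cos(a),z]
def go(x,y,z,yaw):
    s=sensors.get_state(); q=s["tool_rot"]; r=R.from_quat(q[[1,2,3,0]]); M=r.as_matrix()
    tgt=R.from_euler("z",yaw,degrees=True)*R.from_euler("x",180,degrees=True)
    print("shift(tool)",(M.T@(np.array([x,y,z])-s["ee_pos"])).round(1),"then turn",np.degrees((r.inv()*tgt).as_rotvec()).round(1),"yaw now",np.degrees(np.arctan2(M[1,0],M[0,0])).round(1),"pos",s["ee_pos"].round(1),"q",s["q"].round(2),"t",s["clock"])
E
python3 - <<'E'
from h import *
import pickle
box=lambda a,b,w:[(a,-w),(b,-w),(b,w),(a,w)]
out=[]
for n in("top","side"):
    c=pickle.load(open(n+".pkl","rb")); K=4; f=cv2.resize(c["frame"],None,fx=K,fy=K,interpolation=cv2.INTER_CUBIC)
    def poly(P,col=(255,255,0)): cv2.polylines(f,[((w2px(c,P)+.5)*K-.5).round().astype(int)],True,col,1)
    for k,p in T.items(): poly(loc(p,box(-76,76,76),26)); poly(loc(p,box(-70,70,70),5))
    for k in("large","small"):
        p=O[k];b,w,h=((23,11,26) if k=="large" else (18,9,22)); poly(loc(p,box(-b,b,w),0)); poly(loc(p,[(0,0),(-85 if b>20 else -78,0)],14))
    for k in("cherry","maple"): poly(loc(O[k],box(-25,25,14),14)); poly(loc(O[k],[(-30,0),(61,0)],14))
    poly(loc(O["tail"],[(-54,-11),(54,-20),(54,20),(-54,11)],9))
    if n=="top": out+= [f[100*K:290*K,110*K:450*K]]
    else: out+=[f[100*K:420*K,190*K:450*K]]
cv2.imwrite("pics/o1.png",cv2.resize(out[0],(800,447),interpolation=cv2.INTER_AREA))
cv2.imwrite("pics/o2.png",cv2.resize(out[1],(487,600),interpolation=cv2.INTER_AREA))
E
```

```text
(no output)
```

View pics/o1.png

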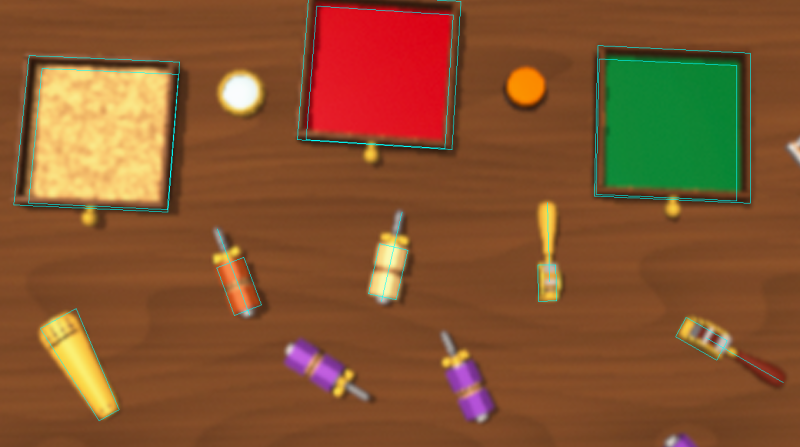

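View pics/o2.png

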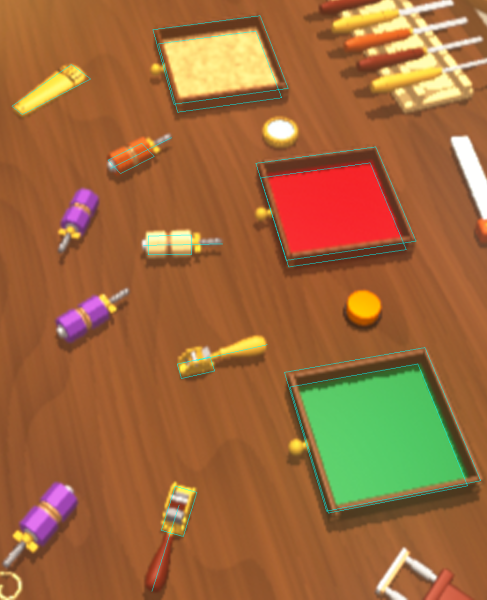

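Emit:
apply_moves:
  commands:
    - [0, 0, 0, 0, 0, 0, 60]
    - [0, 0, 0, -50, 0, 0, 60]
    - [0, 0, 0, -50, 0, 0, 60]

```text
clock: 0.48
ee_pos: [339.8, 563.2, 248.2]
tool_rot: [-0.0, 0.193, 0.981, 0.0]
contact_force: [1.0, -0.2, -0.2]
finger_gap: 60.2
finger_force: 0.0
```

The overlays fit all objects and trays within about 2-3 mm in both views, which is enough. Setting out.

```bash
python3 -c "
from h import *
go(560,250,200,110);go(600,-100,200,110);go(370.5,-309.5,150,58.2)"
```

```text
shift(tool) [-322.2 -206.8   48.2] then turn [ 0.  -0.  47.8] yaw now 157.8 pos [339.8 563.2 248.2] q [-1.15  0.41  0.08  1.52 -0.03  1.21  0.12] t 0.475
shift(tool) [-491.5 -515.7   48.1] then turn [ 0.  -0.  47.8] yaw now 157.8 pos [339.8 563.2 248.2] q [-1.15  0.41  0.08  1.52 -0.03  1.21  0.12] t 0.475
shift(tool) [-358.2 -796.4   98.1] then turn [ 0.  -0.  99.6] yaw now 157.8 pos [339.8 563.2 248.2] q [-1.15  0.41  0.08  1.52 -0.03  1.21  0.12] t 0.475
```

Emit:
apply_moves:
  commands:
    - [0, 0, 0, -40, -26, 6, 60]
    - [0, 0, 0, -40, -26, 6, 60]
    - [0, 0, 0, -40, -26, 6, 60]
    - [0, 0, 0, -40, -26, 6, 60]
    - [0, 0, 0, -40, -26, 6, 60]
    - [0, 0, 0, -40, -26, 6, 60]
    - [0, 0, 0, -40, -26, 6, 60]
    - [0, 0, 0, -40, -26, 6, 60]
    - [0, 0, 0, -24, -44, 0, 60]
    - [0, 0, 0, -24, -44, 0, 60]
    - [0, 0, 0, -24, -44, 0, 60]
    - [0, 0, 0, -24, -44, 0, 60]
    - [0, 0, 0, -24, -44, 0, 60]
    - [0, 0, 0, -24, -44, 0, 60]
    - [0, 0, 0, -24, -44, 0, 60]

```text
clock: 2.35
ee_pos: [594.9, -100.9, 200.3]
tool_rot: [0.0, 0.194, 0.981, 0.0]
contact_force: [0.0, 0.4, 0.1]
finger_gap: 60.2
finger_force: 0.0
```

Emit:
apply_moves:
  commands:
    - [0, 0, 0, 19, -40, 7, 55]
    - [0, 0, 0, 19, -40, 7, 55]
    - [0, 0, 0, 19, -40, 7, 55]
    - [0, 0, 0, 19, -40, 7, 55]
    - [0, 0, 0, 19, -40, 7, 55]
    - [0, 0, 0, 19, -40, 7, 55]
    - [0, 0, 0, 19, -40, 7, 55]
    - [0, 0, 10, 0, 0, 0, 55]
    - [0, 0, 10, 0, 0, 0, 55]
    - [0, 0, 10, 0, 0, 0, 55]
    - [0, 0, 10, 0, 0, 0, 55]
    - [0, 0, 10, 0, 0, 0, 55]
    - [0, 0, 10, 0, 0, 0, 55]
    - [0, 0, 10, 0, 0, 0, 55]
    - [0, 0, 10, 0, 0, 0, 55]
    - [0, 0, 10, 0, 0, 0, 55]
    - [0, 0, 9.6, 0, 0, 0, 55]
    - [0, 0, 0, 0, 0, 0, 55]

```text
clock: 4.6
ee_pos: [365.5, -307.8, 151.2]
tool_rot: [-0.0, 0.874, 0.486, -0.0]
contact_force: [-0.6, 0.4, 0.4]
finger_gap: 54.8
finger_force: 0.0
```

```bash
python3 -c "
from h import *
go(370.5,-309.5,20,58.2)"
```

```text
shift(tool) [  1.2   5.2 131.2] then turn [-0.  0. -0.] yaw now 58.2 pos [ 365.5 -307.8  151.2] q [-0.08  0.27  0.8   2.06 -0.25  0.91  0.3 ] t 4.6
```

Emit:
apply_moves:
  commands:
    - [0, 0, 0, 1.2, 5.2, 0, 50]
    - [0, 0, 0, 0, 0, 45, 50]
    - [0, 0, 0, 0, 0, 45, 50]
    - [0, 0, 0, 0, 0, 22, 50]
    - [0, 0, 0, 0, 0, 12, 50]
    - [0, 0, 0, 0, 0, 6, 50]
    - [0, 0, 0, 0, 0, 0, 50]

```text
clock: 5.48
ee_pos: [370.9, -309.9, 21.6]
tool_rot: [0.0, 0.874, 0.485, 0.0]
contact_force: [0.0, 0.0, -0.5]
finger_gap: 50.0
finger_force: 0.0
```

Emit:
apply_moves:
  commands:
    - [0, 0, 0, 0, 0, 0, 35]
    - [0, 0, 0, 0, 0, 0, 28]
    - [0, 0, 0, 0, 0, 0, 24]
    - [0, 0, 0, 0, 0, 0, 15]
    - [0, 0, 0, 0, 0, 0, 10]
    - [0, 0, 0, 0, 0, 0, 10]
    - [0, 0, 0, 0, 0, 0, 10]
  force: 50

```text
clock: 6.35
ee_pos: [370.8, -309.8, 21.7]
tool_rot: [0.0, 0.874, 0.485, 0.0]
contact_force: [-0.9, 1.3, 5.7]
finger_gap: 21.3
finger_force: 49.8
```

Emit:
apply_moves:
  commands:
    - [0, 0, 0, 0, 0, -10, 10]
    - [0, 0, 0, 0, 0, -30, 10]
    - [0, 0, 0, 0, 0, -40, 10]
    - [0, 0, 0, 0, 0, -30, 10]
    - [0, 0, 0, 0, 0, 0, 10]

```text
clock: 6.98
ee_pos: [371.7, -310.4, 133.1]
tool_rot: [0.002, 0.874, 0.485, 0.002]
contact_force: [-0.5, 0.5, -2.4]
finger_gap: 21.3
finger_force: 49.4
```

```bash
python3 -c "
from h import *
c=cam('side');cv2.imwrite('pics/s1.png',cv2.resize(c['frame'][200:420,200:500],(800,587),interpolation=cv2.INTER_CUBIC))
p=loc(T['green'],[(31,28)])[0];print(p);go(p[0],p[1],110,-4);print(sensors.get_state()['finger_gap'])"
```

```text
[ 613.77766682 -260.83065728    0.        ]
shift(tool) [169.7 180.6  22.1] then turn [ 0.  -0.1 62.1] yaw now 58.1 pos [ 370.8 -309.5  131.7] q [-0.07  0.32  0.8   2.07 -0.3   0.87  0.34] t 7.025
20.84846187919668
```

View pics/s1.png

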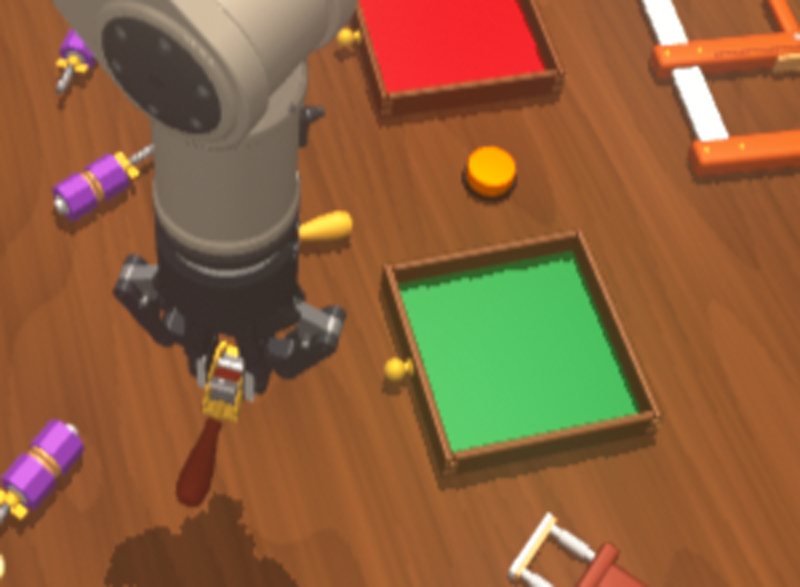

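The plane is held level at (228,385) in the crop, with its handle at (195,460). Carrying it to the green tray.

Emit:
apply_moves:
  commands:
    - [0, 0, 0, 34, 36, 0, 10]
    - [0, 0, 0, 34, 36, 0, 10]
    - [0, 0, 0, 34, 36, 0, 10]
    - [0, 0, 0, 34, 36, 0, 10]
    - [0, 0, 0, 34, 36, 0, 10]
    - [0, 0, 9, 0, 0, 0, 10]
    - [0, 0, 9, 0, 0, 0, 10]
    - [0, 0, 9, 0, 0, 0, 10]
    - [0, 0, 9, 0, 0, 0, 10]
    - [0, 0, 9, 0, 0, 0, 10]
    - [0, 0, 9, 0, 0, 0, 10]
    - [0, 0, 8, 0, 0, 0, 10]
    - [0, 0, 0, 0, 0, 40, 10]
    - [0, 0, 0, 0, 0, 0, 10]

```text
clock: 8.78
ee_pos: [609.9, -258.1, 86.0]
tool_rot: [-0.002, 0.999, -0.034, -0.005]
contact_force: [-0.1, -0.3, -2.2]
finger_gap: 20.9
finger_force: 49.6
```

```bash
python3 -c "
from h import *
go(613.8,-260.8,27,-4);print(sensors.get_state()['finger_gap'])"
```

```text
shift(tool) [ 4.6  2.6 58.9] then turn [-0.2  0.6  0.1] yaw now -3.9 pos [ 609.9 -258.1   86. ] q [-0.25  0.78  0.89  1.66 -0.68  1.05 -0.78] t 8.775
20.9170235297889
```

Emit:
apply_moves:
  commands:
    - [0, 0, 0, 4.6, 2.6, 20, 10]
    - [0, 0, 0, 0, 0, 20, 10]
    - [0, 0, 0, 0, 0, 10, 10]
    - [0, 0, 0, 0, 0, 4, 10]
    - [0, 0, 0, 0, 0, 0, 10]
    - [0, 0, 0, 0, 0, 0, 10]

```text
clock: 9.52
ee_pos: [618.0, -263.8, 38.0]
tool_rot: [0.0, 0.999, -0.034, 0.001]
contact_force: [0.1, 0.4, -1.3]
finger_gap: 21.1
finger_force: 49.8
```

```bash
python3 -c "
from h import *
go(613.8,-260.8,27,-4);print(sensors.get_state()['contact_force'])"
```

```text
shift(tool) [-4.4 -2.7 11. ] then turn [ 0.  -0.1  0.1] yaw now -3.9 pos [ 618.  -263.8   38. ] q [-0.21  0.83  0.84  1.67 -0.73  0.98 -0.74] t 9.525
[ 0.08072199  0.42728265 -1.28241869]
```

Emit:
apply_moves:
  commands:
    - [0, 0, 0, -4.4, -2.7, 4, 10]
    - [0, 0, 0, 0, 0, 3, 10]
    - [0, 0, 0, 0, 0, 2, 10]
    - [0, 0, 0, 0, 0, 0, 10]
    - [0, 0, 0, 0, 0, 0, 10]
    - [0, 0, 0, 0, 0, 0, 10]

```text
clock: 10.28
ee_pos: [613.5, -260.6, 28.4]
tool_rot: [0.0, 0.999, -0.034, 0.0]
contact_force: [0.3, -0.7, -2.0]
finger_gap: 21.1
finger_force: 49.8
```

Emit:
apply_moves:
  commands:
    - [0, 0, 0, 0, 0, 1, 10]
    - [0, 0, 0, 0, 0, 0.5, 10]
    - [0, 0, 0, 0, 0, 0, 10]
    - [0, 0, 0, 0, 0, 0, 10]

```text
clock: 10.78
ee_pos: [613.4, -260.4, 26.8]
tool_rot: [-0.0, 0.999, -0.034, 0.0]
contact_force: [0.3, -0.1, -1.3]
finger_gap: 21.1
finger_force: 50.0
```

Emit:
apply_moves:
  commands:
    - [0, 0, 0, 0, 0, 0.6, 10]
    - [0, 0, 0, 0, 0, 0, 10]
    - [0, 0, 0, 0, 0, 0, 10]

```text
clock: 11.15
ee_pos: [613.4, -260.4, 26.8]
tool_rot: [-0.0, 0.999, -0.034, 0.0]
contact_force: [-2.2, 1.6, 5.8]
finger_gap: 20.9
finger_force: 50.6
```

Touchdown (+5.8 N). Releasing slowly and retreating.

Emit:
apply_moves:
  commands:
    - [0, 0, 0, 0, 0, 0, 23]
    - [0, 0, 0, 0, 0, 0, 26]
    - [0, 0, 0, 0, 0, 0, 32]
    - [0, 0, 0, 0, 0, 0, 38]
    - [0, 0, 0, 0, 0, 0, 38]
    - [0, 0, 0, 0, 0, -15, 38]
    - [0, 0, 0, 0, 0, -40, 38]
    - [0, 0, 0, 0, 0, -50, 38]
    - [0, 0, 0, 0, 0, 0, 38]
    - [0, 0, 0, 0, 0, 0, 38]

```text
clock: 12.4
ee_pos: [613.4, -260.2, 131.7]
tool_rot: [-0.0, 0.999, -0.034, 0.0]
contact_force: [0.7, -0.7, -0.2]
finger_gap: 37.9
finger_force: 0.0
```

```bash
python3 -c "
from h import *
go(429,-160.2,125,-0.9)"
```

```text
shift(tool) [-190.8  -87.2    6.6] then turn [-0. -0. -3.] yaw now -3.9 pos [ 613.4 -260.2  131.7] q [-0.27  0.73  0.93  1.63 -0.64  1.12 -0.8 ] t 12.4
```

Emit:
apply_moves:
  commands:
    - [0, 0, 0, -38, -17.5, 0, 45]
    - [0, 0, 0, -38, -17.5, 0, 45]
    - [0, 0, 0, -38, -17.5, 0, 45]
    - [0, 0, 0, -38, -17.5, 0, 45]
    - [0, 0, -3, -38.8, -17.2, 0, 45]
    - [0, 0, 0, 0, 0, 40, 45]
    - [0, 0, 0, 0, 0, 0, 45]
    - [0, 0, 0, 0, 0, 0, 45]

```text
clock: 13.4
ee_pos: [429.2, -161.2, 91.6]
tool_rot: [0.0, 1.0, -0.009, -0.0]
contact_force: [0.1, 0.2, -0.4]
finger_gap: 45.3
finger_force: 0.0
```

```bash
python3 -c "
from h import *
go(429,-160.2,19.5,-0.9)"
```

```text
shift(tool) [-0.2 -1.1 72.1] then turn [ 0.1  0.  -0.1] yaw now -1.0 pos [ 429.2 -161.2   91.6] q [-0.59  0.46  1.05  2.16 -0.55  0.82 -0.78] t 13.4
```

Emit:
apply_moves:
  commands:
    - [0, 0, 0, 0, -1, 40, 45]
    - [0, 0, 0, 0, 0, 20, 42]
    - [0, 0, 0, 0, 0, 9, 40]
    - [0, 0, 0, 0, 0, 3, 40]
    - [0, 0, 0, 0, 0, 0, 36]
    - [0, 0, 0, 0, 0, 0, 30]
    - [0, 0, 0, 0, 0, 0, 24]
    - [0, 0, 0, 0, 0, 0, 20]
    - [0, 0, 0, 0, 0, 0, 8]
    - [0, 0, 0, 0, 0, 0, 8]
    - [0, 0, 0, 0, 0, 0, 8]
  force: 50

```text
clock: 14.78
ee_pos: [429.2, -159.3, 19.5]
tool_rot: [-0.0, 1.0, -0.008, 0.0]
contact_force: [-0.8, -0.4, 6.8]
finger_gap: 17.2
finger_force: 49.1
```

Emit:
apply_moves:
  commands:
    - [0, 0, 0, 0, 0, -10, 8]
    - [0, 0, 0, 0, 0, -30, 8]
    - [0, 0, 0, 0, 0, -40, 8]
    - [0, 0, 0, 0, 0, -30, 8]
    - [0, 0, 0, 0, 0, 0, 8]
    - [0, 0, 0, 0, 0, 0, 8]

```text
clock: 15.52
ee_pos: [428.4, -158.8, 128.6]
tool_rot: [-0.0, 1.0, -0.008, -0.001]
contact_force: [-0.0, -0.1, -2.0]
finger_gap: 16.9
finger_force: 49.0
```

```bash
python3 -c "
from h import *
p=loc(T['green'],[(30,-29)])[0];print(p);go(p[0],p[1],110,176);print(sensors.get_state()['finger_gap'])"
```

```text
[ 608.80398377 -317.62205167    0.        ]
shift(tool) [183.  155.9  18.2] then turn [-1.000e-01 -1.000e-01 -1.769e+02] yaw now -0.9 pos [ 428.4 -158.8  128.6] q [-0.67  0.4   1.14  2.13 -0.47  0.89 -0.85] t 15.525
16.88677110538197
```

Emit:
apply_moves:
  commands:
    - [0, 0, 0, 36.6, 31.2, 0, 8]
    - [0, 0, 0, 36.6, 31.2, 0, 8]
    - [0, 0, 0, 36.6, 31.2, 0, 8]
    - [0, 0, 0, 36.6, 31.2, 0, 8]
    - [0, 0, 0, 36.6, 31.2, 0, 8]
    - [0, 0, 0, 0, 0, 0, 8]

```text
clock: 16.27
ee_pos: [609.9, -320.8, 126.6]
tool_rot: [0.001, 1.0, -0.009, -0.001]
contact_force: [-0.2, 0.1, -0.6]
finger_gap: 16.9
finger_force: 49.3
```

Emit:
apply_moves:
  commands:
    - [0, 0, -9.8, 0, 0, 0, 8]
    - [0, 0, -9.8, 0, 0, 0, 8]
    - [0, 0, -9.8, 0, 0, 0, 8]
    - [0, 0, -9.8, 0, 0, 0, 8]
    - [0, 0, -9.8, 0, 0, 0, 8]
    - [0, 0, -9.8, 0, 0, 0, 8]
    - [0, 0, -9.8, 0, 0, 0, 8]
    - [0, 0, -9.8, 0, 0, 0, 8]
    - [0, 0, -9.8, 0, 0, 0, 8]
    - [0, 0, -9.8, 0, 0, 0, 8]
    - [0, 0, -9.8, 0, 0, 0, 8]
    - [0, 0, -9.8, 0, 0, 0, 8]
    - [0, 0, -9.8, 0, 0, 0, 8]
    - [0, 0, -9.8, 0, 0, 0, 8]
    - [0, 0, -9.8, 0, 0, 0, 8]
    - [0, 0, -9.8, 0, 0, 0, 8]
    - [0, 0, -9.8, 0, 0, 0, 8]
    - [0, 0, -9.8, 0, 0, 0, 8]
    - [0, 0, 0, 0, 0, 40, 8]
    - [0, 0, 0, 0, 0, 0, 8]

```text
clock: 18.77
ee_pos: [605.2, -315.7, 84.3]
tool_rot: [-0.005, 0.039, 0.999, 0.003]
contact_force: [-0.6, 1.3, 0.1]
finger_gap: 16.7
finger_force: 49.2
```

Emit:
apply_moves:
  commands:
    - [0, 0, 0, 0, 0, 0, 8]
    - [0, 0, 0, 0, 0, 0, 8]

```text
clock: 19.02
ee_pos: [610.2, -318.7, 90.6]
tool_rot: [0.001, 0.039, 0.999, -0.0]
contact_force: [-0.5, 0.1, -0.6]
finger_gap: 17.2
finger_force: 49.3
```

```bash
python3 -c "
from h import *
go(608.8,-317.6,24.5,176)"
```

```text
shift(tool) [ 1.6  1.  66.1] then turn [-0.   0.1 -0.5] yaw now 175.5 pos [ 610.2 -318.7   90.6] q [ 0.3   0.61  0.17  1.59 -0.12  0.95  2.  ] t 19.025
```

Emit:
apply_moves:
  commands:
    - [0, 0, 0, 1.6, 1, 25, 8]
    - [0, 0, 0, 0, 0, 20, 8]
    - [0, 0, 0, 0, 0, 12, 8]
    - [0, 0, 0, 0, 0, 5, 8]
    - [0, 0, 0, 0, 0, 2, 8]
    - [0, 0, 0, 0, 0, 0, 8]
    - [0, 0, 0, 0, 0, 0, 8]

```text
clock: 19.9
ee_pos: [608.4, -317.4, 25.8]
tool_rot: [0.001, 0.04, 0.999, -0.0]
contact_force: [-0.9, -1.4, -1.9]
finger_gap: 16.9
finger_force: 49.3
```

Emit:
apply_moves:
  commands:
    - [0, 0, 0, 0, 0, 1, 8]
    - [0, 0, 0, 0, 0, 0.4, 8]
    - [0, 0, 0, 0, 0, 0, 8]

```text
clock: 20.27
ee_pos: [608.3, -317.4, 24.6]
tool_rot: [0.0, 0.04, 0.999, -0.0]
contact_force: [-1.1, 0.6, 3.9]
finger_gap: 16.7
finger_force: 49.9
```

Emit:
apply_moves:
  commands:
    - [0, 0, 0, 0, 0, 0.4, 8]
    - [0, 0, 0, 0, 0, 0, 8]

```text
clock: 20.52
ee_pos: [608.3, -317.4, 24.6]
tool_rot: [0.0, 0.04, 0.999, -0.0]
contact_force: [-1.4, 1.7, 6.9]
finger_gap: 17.2
finger_force: 50.3
```

Emit:
apply_moves:
  commands:
    - [0, 0, 0, 0, 0, 0, 19]
    - [0, 0, 0, 0, 0, 0, 22]
    - [0, 0, 0, 0, 0, 0, 28]
    - [0, 0, 0, 0, 0, 0, 34]
    - [0, 0, 0, 0, 0, 0, 34]
    - [0, 0, 0, 0, 0, -15, 34]
    - [0, 0, 0, 0, 0, -40, 34]
    - [0, 0, 0, 0, 0, -50, 34]
    - [0, 0, 0, 0, 0, 0, 34]
    - [0, 0, 0, 0, 0, 0, 34]

```text
clock: 21.78
ee_pos: [607.9, -317.1, 129.0]
tool_rot: [0.0, 0.04, 0.999, 0.0]
contact_force: [0.4, -0.3, -0.9]
finger_gap: 33.8
finger_force: 0.0
```

```bash
python3 -c "
from h import *
go(442,-3,125,166)"
```

```text
shift(tool) [190.2 300.    3.9] then turn [0.  0.  9.5] yaw now 175.5 pos [ 607.9 -317.1  129. ] q [ 0.3   0.57  0.17  1.57 -0.11  1.02  1.99] t 21.775
```

Emit:
apply_moves:
  commands:
    - [0, 0, 0, 23.8, 37.5, 0, 52]
    - [0, 0, 0, 23.8, 37.5, 0, 52]
    - [0, 0, 0, 23.8, 37.5, 0, 52]
    - [0, 0, 0, 23.8, 37.5, 0, 52]
    - [0, 0, 0, 23.8, 37.5, 0, 52]
    - [0, 0, 0, 23.8, 37.5, 0, 52]
    - [0, 0, 0, 23.8, 37.5, 0, 52]
    - [0, 0, 0, 23.8, 37.5, 0, 52]
    - [0, 0, 9.5, 0, 0, 0, 52]
    - [0, 0, 0, 0, 0, 40, 52]
    - [0, 0, 0, 0, 0, 0, 52]
    - [0, 0, 0, 0, 0, 0, 52]

```text
clock: 23.28
ee_pos: [441.7, -3.2, 88.5]
tool_rot: [-0.0, 0.122, 0.993, -0.0]
contact_force: [0.7, -1.0, 0.2]
finger_gap: 52.0
finger_force: 0.0
```

```bash
python3 -c "
from h import *
c=cam('top');cv2.imwrite('pics/t2.png',cv2.resize(c['frame'][100:240,240:450],(800,533),interpolation=cv2.INTER_CUBIC))
go(442,-3,20,166)"
```

```text
shift(tool) [ 0.4  0.1 69. ] then turn [ 0.   0.  -0.1] yaw now 165.9 pos [442.3  -3.2  89. ] q [-0.17  0.24  0.09  2.18 -0.03  0.73  1.27] t 23.325
```

View pics/t2.png

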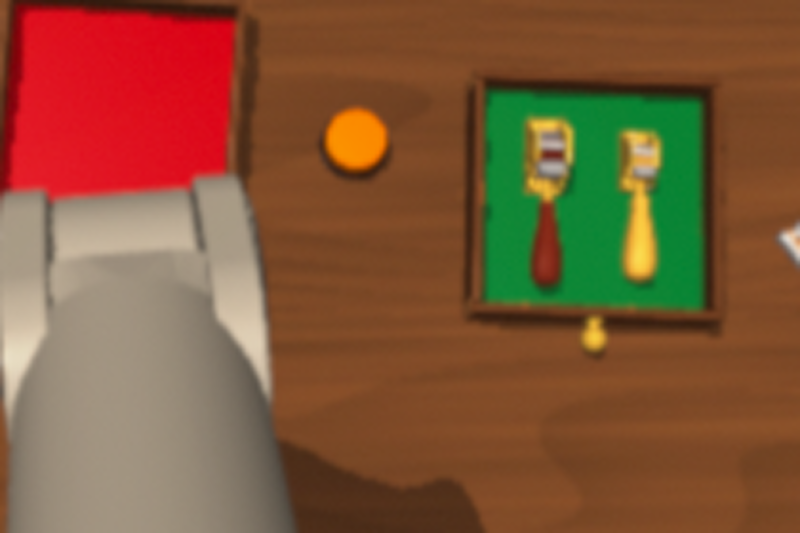

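Both planes lie flat in the green tray, at (550,200) and (640,205), with their handles towards the knob at (595,335). Next the maple clamp.

Emit:
apply_moves:
  commands:
    - [0, 0, 0, 0.4, 0, 40, 52]
    - [0, 0, 0, 0, 0, 18, 50]
    - [0, 0, 0, 0, 0, 9, 50]
    - [0, 0, 0, 0, 0, 3.5, 50]
    - [0, 0, 0, 0, 0, 0, 44]
    - [0, 0, 0, 0, 0, 0, 38]
    - [0, 0, 0, 0, 0, 0, 32]
    - [0, 0, 0, 0, 0, 0, 28]
    - [0, 0, 0, 0, 0, 0, 15]
    - [0, 0, 0, 0, 0, 0, 15]
    - [0, 0, 0, 0, 0, 0, 15]
  force: 40

```text
clock: 24.7
ee_pos: [441.8, -2.9, 18.4]
tool_rot: [0.0, 0.122, 0.993, 0.0]
contact_force: [-1.1, -0.0, 5.8]
finger_gap: 26.9
finger_force: 39.0
```

Emit:
apply_moves:
  commands:
    - [0, 0, 0, 0, 0, -10, 15]
    - [0, 0, 0, 0, 0, -30, 15]
    - [0, 0, 0, 0, 0, -40, 15]
    - [0, 0, 0, 0, 0, -30, 15]
    - [0, 0, 0, 0, 0, 0, 15]
    - [0, 0, 0, 0, 0, 0, 15]

```text
clock: 25.45
ee_pos: [440.6, -3.0, 127.3]
tool_rot: [-0.001, 0.122, 0.993, -0.0]
contact_force: [-0.7, -0.3, -0.5]
finger_gap: 26.9
finger_force: 39.5
```

```bash
python3 -c "
from h import *
p=loc(T['cork'],[(-15,-29),(-15,29)]);print(p);p=p[0];go(p[0],p[1],110,176)"
```

```text
[[567.81360151 252.51698965   0.        ]
 [571.85947698 310.37570456   0.        ]]
shift(tool) [-61.5 278.7  17.2] then turn [ -0.   -0.1 -10. ] yaw now 166.0 pos [440.6  -3.  127.3] q [-0.18  0.17  0.1   2.15 -0.02  0.82  1.26] t 25.45
```

Emit:
apply_moves:
  commands:
    - [0, 0, 0, -10.2, 46.4, 0, 15]
    - [0, 0, 0, -10.2, 46.4, 0, 15]
    - [0, 0, 0, -10.2, 46.4, 0, 15]
    - [0, 0, 0, -10.2, 46.4, 0, 15]
    - [0, 0, 0, -10.2, 46.4, 0, 15]
    - [0, 0, 0, -10.2, 46.4, 0, 15]
    - [0, 0, -10, 0, 0, 0, 15]
    - [0, 0, 0, 0, 0, 40, 15]
    - [0, 0, 0, 0, 0, 0, 15]
    - [0, 0, 0, 0, 0, 0, 15]
    - [0, 0, 0, 0, 0, 0, 15]

```text
clock: 26.82
ee_pos: [569.1, 252.5, 89.1]
tool_rot: [0.001, 0.035, 0.999, 0.001]
contact_force: [0.2, -0.8, -0.7]
finger_gap: 26.9
finger_force: 39.6
```

```bash
python3 -c "
from h import *
go(567.8,252.5,23.4,176)"
```

```text
shift(tool) [ 1.4 -0.2 65.7] then turn [ 0.1  0.1 -0. ] yaw now 176.0 pos [569.1 252.5  89.1] q [-0.45  0.5  -0.04  1.76  0.03  0.88  0.99] t 26.825
```

Emit:
apply_moves:
  commands:
    - [0, 0, 0, 1.2, 0, 25, 15]
    - [0, 0, 0, 0, 0, 20, 15]
    - [0, 0, 0, 0, 0, 12, 15]
    - [0, 0, 0, 0, 0, 5, 15]
    - [0, 0, 0, 0, 0, 2, 15]
    - [0, 0, 0, 0, 0, 0, 15]
    - [0, 0, 0, 0, 0, 0, 15]

```text
clock: 27.7
ee_pos: [567.5, 252.5, 24.5]
tool_rot: [0.001, 0.035, 0.999, 0.0]
contact_force: [0.3, -0.3, -0.2]
finger_gap: 26.9
finger_force: 39.6
```

Emit:
apply_moves:
  commands:
    - [0, 0, 0, 0, 0, 1, 15]
    - [0, 0, 0, 0, 0, 0.4, 15]
    - [0, 0, 0, 0, 0, 0, 15]

```text
clock: 28.08
ee_pos: [567.5, 252.6, 23.5]
tool_rot: [0.0, 0.035, 0.999, 0.0]
contact_force: [-1.0, -0.5, 5.5]
finger_gap: 26.9
finger_force: 40.2
```

Emit:
apply_moves:
  commands:
    - [0, 0, 0, 0, 0, 0, 29]
    - [0, 0, 0, 0, 0, 0, 32]
    - [0, 0, 0, 0, 0, 0, 36]
    - [0, 0, 0, 0, 0, 0, 40]
    - [0, 0, 0, 0, 0, 0, 40]
    - [0, 0, 0, 0, 0, -15, 40]
    - [0, 0, 0, 0, 0, -40, 40]
    - [0, 0, 0, 0, 0, -50, 40]
    - [0, 0, 0, 0, 0, 0, 40]
    - [0, 0, 0, 0, 0, 0, 40]

```text
clock: 29.32
ee_pos: [567.0, 252.3, 128.1]
tool_rot: [0.0, 0.035, 0.999, 0.0]
contact_force: [-0.2, -0.4, 0.3]
finger_gap: 40.4
finger_force: 0.0
```

```bash
python3 -c "
from h import *
go(431,142.8,125,200.3)"
```

```text
shift(tool) [ 128.  -118.8    3. ] then turn [  0.    0.  -24.3] yaw now 176.0 pos [567.  252.3 128.1] q [-0.46  0.46 -0.04  1.73  0.02  0.95  0.99] t 29.325
```

Emit:
apply_moves:
  commands:
    - [0, 0, 0, 32, -29.7, 0, 52]
    - [0, 0, 0, 32, -29.7, 0, 52]
    - [0, 0, 0, 32, -29.7, 0, 52]
    - [0, 0, 0, 32, -29.7, 0, 52]
    - [0, 0, -8.1, 0, 0, 0, 52]
    - [0, 0, -8.1, 0, 0, 0, 52]
    - [0, 0, -8.1, 0, 0, 40, 52]
    - [0, 0, 0, 0, 0, 0, 52]
    - [0, 0, 0, 0, 0, 0, 52]

```text
clock: 30.45
ee_pos: [430.9, 142.7, 87.6]
tool_rot: [-0.0, -0.175, 0.985, -0.0]
contact_force: [-0.3, -0.2, 0.3]
finger_gap: 52.2
finger_force: 0.0
```

```bash
python3 -c "
from h import *
go(431,142.8,18.5,200.3)"
```

```text
shift(tool) [-0.2  0.  69.1] then turn [ 0.  -0.  -0.1] yaw now -159.8 pos [430.9 142.7  87.6] q [-0.34  0.26 -0.09  2.15  0.03  0.74  1.48] t 30.45
```

Emit:
apply_moves:
  commands:
    - [0, 0, 0, 0, 0, 38, 52]
    - [0, 0, 0, 0, 0, 18, 50]
    - [0, 0, 0, 0, 0, 9, 50]
    - [0, 0, 0, 0, 0, 4, 50]
    - [0, 0, 0, 0, 0, 0, 44]
    - [0, 0, 0, 0, 0, 0, 38]
    - [0, 0, 0, 0, 0, 0, 32]
    - [0, 0, 0, 0, 0, 0, 28]
    - [0, 0, 0, 0, 0, 0, 15]
    - [0, 0, 0, 0, 0, 0, 15]
    - [0, 0, 0, 0, 0, 0, 15]

```text
clock: 31.82
ee_pos: [431.3, 143.0, 18.9]
tool_rot: [0.0, -0.176, 0.984, 0.0]
contact_force: [-0.8, 0.1, 5.5]
finger_gap: 27.1
finger_force: 39.6
```

Emit:
apply_moves:
  commands:
    - [0, 0, 0, 0, 0, -10, 15]
    - [0, 0, 0, 0, 0, -30, 15]
    - [0, 0, 0, 0, 0, -40, 15]
    - [0, 0, 0, 0, 0, -30, 15]
    - [0, 0, 0, 0, 0, 0, 15]
    - [0, 0, 0, 0, 0, 0, 15]

```text
clock: 32.58
ee_pos: [430.4, 142.5, 128.0]
tool_rot: [-0.001, -0.176, 0.984, -0.0]
contact_force: [0.1, 0.4, -1.2]
finger_gap: 26.9
finger_force: 39.6
```

```bash
python3 -c "
from h import *
go(571.9,310.4,110,176)"
```

```text
shift(tool) [-190.9  108.5   17.8] then turn [-0.  -0.1 24.3] yaw now -159.7 pos [430.4 142.5 128. ] q [-0.33  0.19 -0.09  2.12  0.02  0.84  1.49] t 32.575
```

Emit:
apply_moves:
  commands:
    - [0, 0, 0, -38.2, 21.7, 0, 15]
    - [0, 0, 0, -38.2, 21.7, 0, 15]
    - [0, 0, 0, -38.2, 21.7, 0, 15]
    - [0, 0, 0, -38.2, 21.7, 0, 15]
    - [0, 0, 0, -38.2, 21.7, 0, 15]
    - [0, 0, 8.1, 0, 0, 0, 15]
    - [0, 0, 8.1, 0, 0, 0, 15]
    - [0, 0, 8.1, 0, 0, 0, 15]
    - [0, 0, 0, 0, 0, 40, 15]
    - [0, 0, 0, 0, 0, 0, 15]
    - [0, 0, 0, 0, 0, 0, 15]
    - [0, 0, 0, 0, 0, 0, 15]

```text
clock: 34.08
ee_pos: [573.5, 311.2, 89.7]
tool_rot: [0.001, 0.035, 0.999, 0.001]
contact_force: [0.2, 1.3, -0.3]
finger_gap: 27.0
finger_force: 39.6
```

```bash
python3 -c "
from h import *
go(571.9,310.4,23.9,176)"
```

```text
shift(tool) [ 1.6 -1.  65.8] then turn [ 0.1  0.1 -0. ] yaw now 176.0 pos [573.5 311.2  89.7] q [-0.55  0.55 -0.02  1.68  0.01  0.91  0.93] t 34.075
```

Emit:
apply_moves:
  commands:
    - [0, 0, 0, 1.3, -1, 25, 15]
    - [0, 0, 0, 0, 0, 20, 15]
    - [0, 0, 0, 0, 0, 12, 15]
    - [0, 0, 0, 0, 0, 5, 15]
    - [0, 0, 0, 0, 0, 2, 15]
    - [0, 0, 0, 0, 0, 0, 15]
    - [0, 0, 0, 0, 0, 0, 15]

```text
clock: 34.95
ee_pos: [571.7, 310.1, 25.1]
tool_rot: [0.0, 0.035, 0.999, 0.0]
contact_force: [-0.7, -0.6, -0.9]
finger_gap: 26.8
finger_force: 39.6
```

Emit:
apply_moves:
  commands:
    - [0, 0, 0, 0, 0, 1, 15]
    - [0, 0, 0, 0, 0, 0.6, 15]
    - [0, 0, 0, 0, 0, 0, 15]

```text
clock: 35.33
ee_pos: [571.6, 310.1, 24.0]
tool_rot: [0.0, 0.035, 0.999, 0.0]
contact_force: [-0.8, -0.6, 4.3]
finger_gap: 27.2
finger_force: 40.2
```

Emit:
apply_moves:
  commands:
    - [0, 0, 0, 0, 0, 0, 29]
    - [0, 0, 0, 0, 0, 0, 32]
    - [0, 0, 0, 0, 0, 0, 36]
    - [0, 0, 0, 0, 0, 0, 40]
    - [0, 0, 0, 0, 0, 0, 40]
    - [0, 0, 0, 0, 0, -15, 40]
    - [0, 0, 0, 0, 0, -40, 40]
    - [0, 0, 0, 0, 0, -50, 40]
    - [0, 0, 0, 0, 0, 0, 40]
    - [0, 0, 0, 0, 0, 0, 40]

```text
clock: 36.58
ee_pos: [571.2, 309.8, 128.6]
tool_rot: [0.0, 0.035, 0.999, 0.0]
contact_force: [-0.0, -0.3, 0.4]
finger_gap: 39.9
finger_force: 0.0
```

```bash
python3 -c "
from h import *
go(356.2,296.1,90,208.5)"
```

```text
shift(tool) [213.5 -28.8  38.4] then turn [  0.    0.  -32.5] yaw now 176.0 pos [571.2 309.8 128.6] q [-0.55  0.5  -0.02  1.66  0.01  0.98  0.93] t 36.575
```

Emit:
apply_moves:
  commands:
    - [0, 0, 0, 42.7, -5.8, 0, 55]
    - [0, 0, 0, 42.7, -5.8, 0, 55]
    - [0, 0, 0, 42.7, -5.8, 0, 55]
    - [0, 0, 0, 42.7, -5.8, 0, 55]
    - [0, 0, 0, 42.7, -5.8, 0, 55]
    - [0, 0, -8.1, 0, 0, 0, 55]
    - [0, 0, -8.1, 0, 0, 0, 55]
    - [0, 0, -8.1, 0, 0, 0, 55]
    - [0, 0, -8.1, 0, 0, 38, 55]
    - [0, 0, 0, 0, 0, 0, 52]
    - [0, 0, 0, 0, 0, 0, 52]

```text
clock: 37.95
ee_pos: [356.2, 295.8, 90.0]
tool_rot: [-0.0, -0.244, 0.97, -0.0]
contact_force: [0.3, 0.4, 0.5]
finger_gap: 52.0
finger_force: 0.0
```

```bash
python3 -c "
from h import *
go(356.2,296.1,17,208.5)"
```

```text
shift(tool) [-0.2  0.2 73. ] then turn [-0.  -0.  -0.2] yaw now -151.7 pos [356.2 295.8  90. ] q [-0.65  0.27 -0.15  2.13  0.06  0.75  1.22] t 37.95
```

Emit:
apply_moves:
  commands:
    - [0, 0, 0, 0, 0, 40, 52]
    - [0, 0, 0, 0, 0, 18, 50]
    - [0, 0, 0, 0, 0, 9, 46]
    - [0, 0, 0, 0, 0, 4, 42]
    - [0, 0, 0, 0, 0, 1.5, 40]
    - [0, 0, 0, 0, 0, 0, 36]
    - [0, 0, 0, 0, 0, 0, 32]
    - [0, 0, 0, 0, 0, 0, 29]
    - [0, 0, 0, 0, 0, 0, 20]
    - [0, 0, 0, 0, 0, 0, 20]
    - [0, 0, 0, 0, 0, 0, 20]
  force: 30

```text
clock: 39.33
ee_pos: [356.7, 296.4, 18.1]
tool_rot: [0.001, -0.245, 0.969, 0.0]
contact_force: [-1.1, -0.1, 5.8]
finger_gap: 30.2
finger_force: 29.4
```

Emit:
apply_moves:
  commands:
    - [0, 0, 0, 0, 0, -10, 20]
    - [0, 0, 0, 0, 0, -30, 20]
    - [0, 0, 0, 0, 0, -40, 20]
    - [0, 0, 0, 0, 0, -30, 20]
    - [0, 0, 0, 0, 0, 0, 20]
    - [0, 0, 0, 0, 0, 0, 20]

```text
clock: 40.08
ee_pos: [355.8, 295.4, 127.0]
tool_rot: [-0.0, -0.245, 0.97, -0.0]
contact_force: [0.7, 0.3, -1.3]
finger_gap: 30.2
finger_force: 29.6
```

```bash
python3 -c "
from h import *
c=cam('side');cv2.imwrite('pics/s3.png',cv2.resize(c['frame'][60:250,150:400],(789,600),interpolation=cv2.INTER_CUBIC))
go(642,0.7,110,175)"
```

```text
shift(tool) [-112.2 -395.2   16.5] then turn [-0.1 -0.1 33.4] yaw now -151.6 pos [355.6 295.2 126.5] q [-0.64  0.21 -0.16  2.1   0.04  0.84  1.24] t 40.125
```

View pics/s3.png

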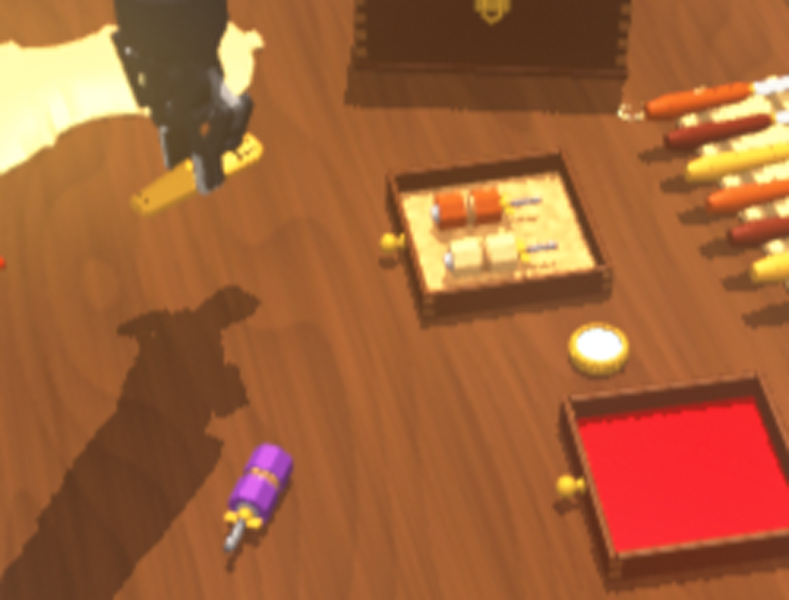

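Both clamps lie flat in the cork tray, at (470,208) and (485,255). The tailpiece is held level at (200,175). On to the red tray.

Emit:
apply_moves:
  commands:
    - [0, 0, 0, -12.5, -43.9, 0, 20]
    - [0, 0, 0, -12.5, -43.9, 0, 20]
    - [0, 0, 0, -12.5, -43.9, 0, 20]
    - [0, 0, 0, -12.5, -43.9, 0, 20]
    - [0, 0, 0, -12.5, -43.9, 0, 20]
    - [0, 0, 0, -12.5, -43.9, 0, 20]
    - [0, 0, 0, -12.5, -43.9, 0, 20]
    - [0, 0, 0, -12.5, -43.9, 0, 20]
    - [0, 0, 0, -12.2, -44, 0, 20]
    - [0, 0, 8.3, 0, 0, 0, 20]
    - [0, 0, 8.3, 0, 0, 0, 20]
    - [0, 0, 8.4, 0, 0, 0, 20]
    - [0, 0, 8.4, 0, 0, 0, 20]
    - [0, 0, 0, 0, 0, 40, 20]
    - [0, 0, 0, 0, 0, 0, 20]
    - [0, 0, 0, 0, 0, 0, 20]
    - [0, 0, 0, 0, 0, 0, 20]

```text
clock: 42.25
ee_pos: [643.7, 1.4, 88.6]
tool_rot: [0.001, 0.044, 0.999, 0.0]
contact_force: [-0.8, -0.5, -0.9]
finger_gap: 30.4
finger_force: 29.6
```

```bash
python3 -c "
from h import *
go(642,0.7,23.1,175)"
```

```text
shift(tool) [ 1.8 -0.9 65.5] then turn [ 0.   0.1 -0. ] yaw now 175.0 pos [643.7   1.4  88.6] q [-0.18  0.54  0.16  1.71 -0.1   0.9   1.5 ] t 42.25
```

Emit:
apply_moves:
  commands:
    - [0, 0, 0, 1.6, -0.8, 25, 20]
    - [0, 0, 0, 0, 0, 20, 20]
    - [0, 0, 0, 0, 0, 12, 20]
    - [0, 0, 0, 0, 0, 5, 20]
    - [0, 0, 0, 0, 0, 2, 20]
    - [0, 0, 0, 0, 0, 0, 20]
    - [0, 0, 0, 0, 0, 0, 20]

```text
clock: 43.12
ee_pos: [641.6, 0.9, 24.0]
tool_rot: [0.001, 0.044, 0.999, 0.0]
contact_force: [0.7, 0.7, -1.0]
finger_gap: 30.3
finger_force: 29.6
```

Emit:
apply_moves:
  commands:
    - [0, 0, 0, 0, 0, 1, 20]
    - [0, 0, 0, 0, 0, 0.4, 20]
    - [0, 0, 0, 0, 0, 0, 20]

```text
clock: 43.5
ee_pos: [641.6, 0.9, 23.2]
tool_rot: [0.0, 0.044, 0.999, 0.0]
contact_force: [-1.6, 0.4, 5.6]
finger_gap: 30.1
finger_force: 30.2
```

Emit:
apply_moves:
  commands:
    - [0, 0, 0, 0, 0, 0, 32]
    - [0, 0, 0, 0, 0, 0, 36]
    - [0, 0, 0, 0, 0, 0, 42]
    - [0, 0, 0, 0, 0, 0, 48]
    - [0, 0, 0, 0, 0, 0, 48]
    - [0, 0, 0, 0, 0, -15, 48]
    - [0, 0, 0, 0, 0, -40, 48]
    - [0, 0, 0, 0, 0, -60, 48]
    - [0, 0, 0, 0, 0, -60, 48]
    - [0, 0, 0, 35, 20, -40, 48]
    - [0, 0, 0, 40, 30, 0, 48]
    - [0, 0, 0, 40, 30, 0, 48]
    - [0, 0, 0, 40, 30, 0, 48]
    - [0, 0, 0, 0, 40, 0, 48]
    - [0, 0, 0, 0, 0, 0, 48]
    - [0, 0, 0, 0, 0, 0, 48]

```text
clock: 45.5
ee_pos: [500.1, 163.1, 237.7]
tool_rot: [0.001, 0.044, 0.999, -0.0]
contact_force: [-0.2, 0.7, -0.4]
finger_gap: 48.1
finger_force: 0.0
```

```bash
python3 -c "
from h import *
c=cam('side');cv2.imwrite('pics/s4.png',cv2.resize(c['frame'],(800,600),interpolation=cv2.INTER_CUBIC))
c=cam('top');cv2.imwrite('pics/t4.png',cv2.resize(c['frame'],(800,600),interpolation=cv2.INTER_CUBIC))"
```

```text
(no output)
```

View pics/s4.png

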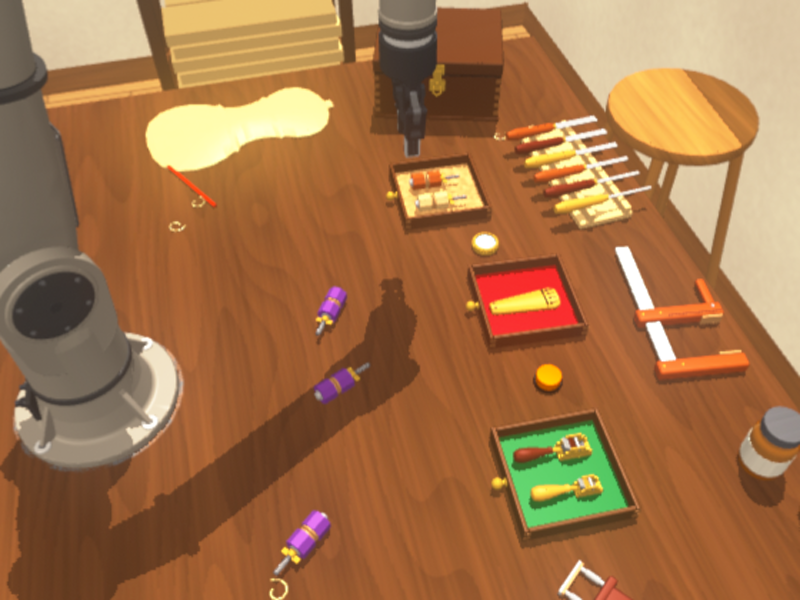

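View pics/t4.png

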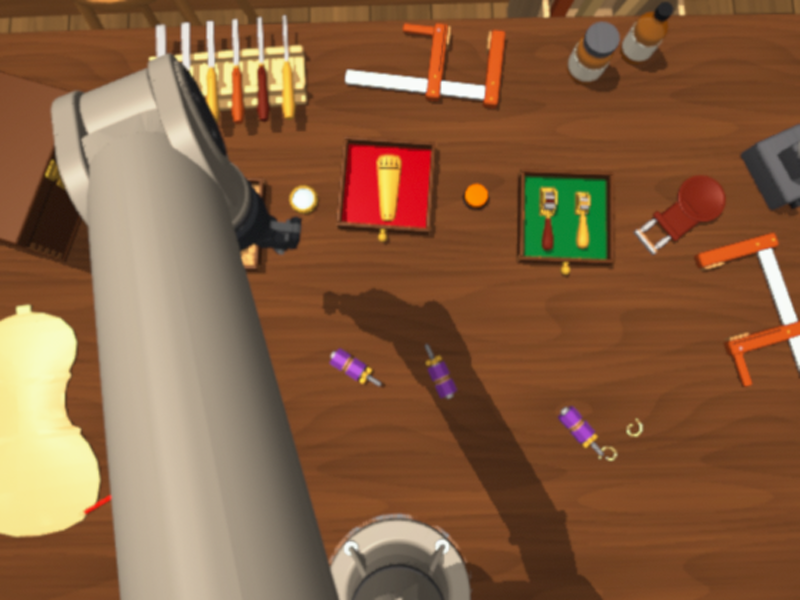

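All five pieces lie flat in the right trays:
- **Planes:** (550,215) and (583,220) in the top view.
- **Tailpiece:** (388,187) in the top view, face up.
- **Clamps:** (435,190) in the side view.

The loupe and rosin have not moved, and the arm is clear of everything. Handing in.

```bash
python3 -c "
from h import *
print(arm.job_done())"
```

```text
the job is handed in; nothing more can be done
None
```

The job is handed in: both planes, both clamps and the tailpiece lie flat in their trays as asked, the loupe and rosin were left alone, and it took about 46 of the 115 s.

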